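Eject the round steel sample and trap it on its slide

TASK

Two identical sample stands stand on the demonstration table; one holds a round steel sample, the other a square one. On the stand with the round sample, press the ejector key right down with one finger while the other finger waits in the slide a little below the pocket, so that the sample pops out, slides a short way and is trapped there before it can run down into the tub. Finish while holding it like that, the key still down and the sample resting against the other finger; nothing is to be pinched, squeezed or lifted, and the square sample and everything else stay as they are.

Things in the scene. Friction and masses are not known exactly. Their poses are not given: they have to be found in the camera images.
- puck: the round steel sample: cylinder 36 mm across, 24 mm high, about 0.19 kg (varies by a quarter). Origin: centre of its underside; z: its axis, leaning 12 degrees from vertical towards the tub as it lies in the pocket
- block: the square steel sample, 36 x 36 x 24 mm, in the pocket of the other stand; origin: centre of its underside. Must stay in its pocket
- stand_round: fixed white stand: a black slide sloping 12 degrees, a sample pocket near its upper end, a black spring key behind it, a clear tub (105 x 100 mm, rim 46 mm high) under the slide's lower end. Origin on the table under the pocket's centre; +x points level from pocket to key (uphill), -x down the slide, z up. It holds the round sample
- stand_square: fixed white stand: a black slide sloping 12 degrees, a sample pocket near its upper end, a black spring key behind it, a clear tub (105 x 100 mm, rim 46 mm high) under the slide's lower end. Origin on the table under the pocket's centre; +x points level from pocket to key (uphill), -x down the slide, z up. Same sizes; it holds the square sample; leave it alone
- pocket_round (a point): round sample's stand: middle of the pocket at the level of the slide's surface, 85 mm above the table. Axes follow the slope: +x uphill, z square to the slide. The seated sample's origin is about (0, 0, -7 mm) here, its top about 101 mm above the table; it is out on the slide once its x is below -10 mm, lost into the tub below -95 mm. The pocket is 36 mm long
- slide_round (a point): round sample's stand: point on the slide's surface, mid-width, 50 mm down the slope from the pocket's centre, 75 mm above the table; axes as the stand's. The slide falls 0.21 mm per mm, is slippery, 44 mm wide between two side guides 7 mm high, and runs from the pocket's lip (18 mm down the slope from the pocket's centre) to its open end over the tub (115 mm)
- keytop_round (a point): centre of the top face of the ejector key on the round sample's stand; the key is flat and level, 34 mm (along the stand's x) by 42 mm, its centre 42 mm uphill (+x) of the pocket's centre. Its top is 93 mm above the table at rest, 83 mm pressed right down
- key_round (a joint): how far that key is pressed, m: 0 up, 0.010 right down at its stop. A spring returns it (about 8 N to hold down). The lifter under the sample rises as the key sinks: at about 7 mm the sample clears the lip and slides off within a quarter second. A fingertip level with the pressed key's top is 4 to 17 mm over the slide 30 to 90 mm downhill of the pocket's centre: low enough to stop the sample
- key_square (a joint): the same for the key of the other stand; to be left alone
- mug: glass mug, 76 mm across, 85 mm high, with a handle, between the two stands; a bystander
- bottle: tall clear bottle with a blue cap, 200 mm high, 64 mm across; a bystander
- flask: tall glass bottle with a black cap, 220 mm high, 68 mm across; a bystander
- weight: small brass cylinder, 36 mm across, 45 mm high, between the two stands; a bystander
- jar: clear jar with a white lid, 60 mm across, 70 mm high; a bystander
- spare: loose square steel sample, 36 x 36 x 24 mm, lying on the table; a bystander
- screwdriver: screwdriver lying on the table beyond the stands; a bystander
Mind the look-alikes: they are no part of the job. What is shaped like the puck but black or purple is not meant.

How it is judged:
By the outcome, as a careful person would: the job done as asked, in the order asked, and still so for the second after the job is handed in, while the arm keeps its last pose, push and grip.
It also fails if it takes over 32 s, if anything falls off the work surface, if the arm or the gripper's body presses on something with over 40 N, if the wrist force passes 120 N, or if a joint passes its speed limit or range.

ROBOT

A 7-joint arm with a two-finger parallel gripper is mounted at the origin on the work surface. World frame = base frame: x ahead of the robot, y to its left, z up, the work surface at z = 0. Lengths are in m, angles in rad, forces in N, time in s.
With the tool pointing down it reaches from about 0.4 to 0.85 m from the base axis. Payload 10.4 kg.
Tool frame: the origin (TCP) lies at the centre of the arm's flange, where the gripper is bolted on; the fingertips stand 173 mm ahead of it and the grasp point (between the pads) lies 155 mm ahead of it (manip.nose_length is the distance from the TCP to the fingertips, in m); z points along the fingers, x is the direction in which the jaws open and shut, and the axes are right-handed (so a half turn about z gives the same grasp; the last joint's range is limited). The gripper opens to 85 mm and grips with 20 to 120 N. Pads are 22 mm wide; open, the fingers measure 114 mm over their backs; the gripper's body (76 mm by 85 mm) begins 54 mm behind the grasp point. The pads swing forward as they close: fully open they stand 13 mm farther back than shut.
Start: joints at [-1.336, 0.332, -0.065, 1.46, 0.022, 1.35, -0.088], TCP at [0.159, 0.604, 0.405] pointing down, gripper open.
Joint ranges: [-2.6, 2.6], [-0.5, 2.12], [-1.47, 1.34], [0.16, 2.42], [-1.27, 4.41], [0.06, 2.06], [-2.6, 2.6]. Speed limits (rad/s): [2.22, 2.22, 2.79, 2.79, 3.14, 3.14, 3.14].

INTERFACE

Orientations are given as a unit quaternion [x, y, z, w].
In Python, from workcell import status, cams, order, manip gives the robot as it stands.
- The arm moves only by the tool servo_tool, never from a script. Its argument "motion" is a list that holds one entry, the list of rows, each a list of 6 numbers: the shift along the tool's x, y, z in units of 50 mm (1.0 is 50 mm), then the turn, a rotation vector about the tool's x, y, z in units of 5 degrees (1.0 is 5 degrees). In form: [[[x, y, z, ax, ay, az], ...]]. A call has 1 to 12 rows; each row shifts and turns the pose as measured when the row begins, along the tool's axes as they then stand; what a row does not reach is not made up. A row lasts 1/10 s, in which the tool goes at most 50 mm and 8.59 degrees, less where a joint would pass 70% of its speed; a pose out of reach is approached as far as the arm can. A call is refused whole if a number of a shift passes 1 or a number of a turn 1, either way. A call with a gripper value outside its range is refused whole. "jaw" is the closure in counts, from 0 (fully open) to 255 (shut), set as the call begins (left out, the last holds). The fingers move at their own pace and stop on an object; "force" is the grip in N (left out, the last holds). Time passes only in rows, so rows that do not move let the fingers close. It gives the time, the measured TCP pose, the force and the opening at its end, in the units of the state.
- status.get_obs(): the state, without advancing time (a new reading comes with each control period).
- cams.camera(name): name is "scene" or "top" or "wrist"; returns a dict with "color" (420x560x3 uint8, red, green, blue), "vertical_fov" (degrees; the focal length in pixels is half the picture's height over the tangent of half this angle, whatever the lens; pixels are square), "cx", "cy" (the principal point, pixels), "extrinsics" (4x4, takes a point from camera to world coordinates). Camera axes: x right, y down, z forward; pixel columns grow to the right and rows downward; lengths in m; the calibration is good to about 2 mm. A picture is of the moment at which its call begins. There is no depth.
- order.hand_in(): hands the job in, once; it reports no verdict.
The state is a dict: "clock": time; "joint_pos": joint angles; "joint_velocities": joint speeds; "tau": joint torques, N m; "position": TCP position; "ee_rot": TCP orientation; "ft_force": force on the tool from outside, world axes, zero at the start; "torque": the same for the moment, N m; "grip_width": opening from 0.0 (shut) to 1.0 (fully open).
Only numpy, scipy, OpenCV 4.12 (cv2) and the standard library are available. Lean on these libraries where they do the work, as an engineer would, in place of code of your own. Each camera call takes 0.05 s, during which the arm holds its last target.

## Working session

There is one attempt and no reset: what is moved stays moved. The work goes in short steps, Python scripts to look and compute and a tool call to move; the robot and the scene stay as the last step left them, time stands still between calls to the robot, and variables do not carry over. Pictures are saved under pics/ and viewed, and the job is handed in when it is done.

Besides the shell and the picture viewer there is one more tool, called after "Call:" by a JSON object that holds its "method" and its "body". servo_tool: Moves the arm, as the interface text tells. Its arguments: {"type":"object","properties":{"motion":{"type":"array","items":{"type":"array","items":{"type":"array","items":{"type":"number"}}}},"jaw":{"type":"number"},"force":{"type":"number"}},"required":["motion"]}

```bash
mkdir -p pics; ls; python3 - <<'E'
from workcell import status, cams, order, manip
import cv2, numpy as np
print(status.get_obs()); print(manip.nose_length)
for n in ["scene","top","wrist"]:
    c=cams.camera(n); cv2.imwrite(f"pics/{n}0.png",c["color"][:,:,::-1]); np.savez(f"pics/{n}0.npz",**c)
    print(n,c["vertical_fov"],c["cx"],c["cy"],np.round(c["extrinsics"],3).tolist())
E
```

```text
pics
{'clock': 0.0, 'joint_pos': array([-1.33561692,  0.33285161, -0.06469726,  1.46095805,  0.0216115 ,
        1.34991666, -0.08852459]), 'joint_velocities': array([-7.40692908e-05,  1.27627145e-03, -7.49122267e-04,  6.65273992e-04,
        1.10679901e-03, -2.85239943e-03,  9.32297078e-04]), 'tau': array([ 3.81446553e-04, -6.25440359e+01,  4.96027758e-02, -3.91594827e+01,
        1.63145241e-02,  9.83819074e-03,  9.24060657e-06]), 'position': array([0.15929619, 0.60421483, 0.40392043]), 'ee_rot': array([ 7.92128939e-01,  6.10353362e-01, -5.43886701e-04,  4.70073885e-04]), 'ft_force': array([0.05455493, 0.11802512, 0.64329119]), 'torque': array([-0.04434938,  0.02393457, -0.0120826 ]), 'grip_width': 0.9996337475241028}
0.1734
scene 57.063639888418145 274.2749124129127 208.0462169577438 [[-0.498, 0.494, -0.713, 1.225], [0.867, 0.291, -0.405, 0.351], [0.008, -0.819, -0.573, 0.592], [0.0, 0.0, 0.0, 1.0]]
top 54.81767646774377 278.44053740570513 199.1060448187482 [[0.02, -0.995, 0.101, 0.501], [-0.999, -0.023, -0.033, 0.015], [0.035, -0.1, -0.994, 1.044], [0.0, 0.0, 0.0, 1.0]]
wrist 69.14964769233282 275.846567182575 212.34563885834706 [[0.256, 0.922, 0.29, 0.086], [0.967, -0.244, -0.077, 0.623], [-0.001, 0.3, -0.954, 0.372], [0.0, 0.0, 0.0, 1.0]]
```

View pics/scene0.png

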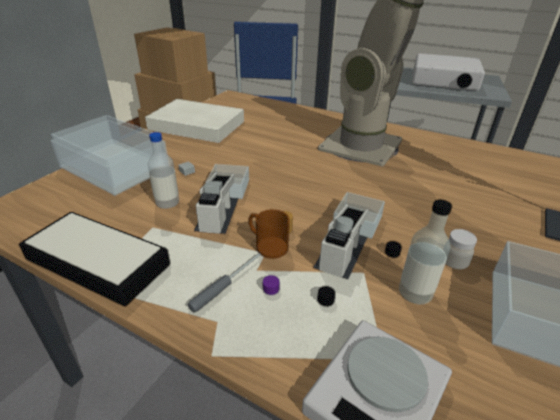

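View pics/top0.png

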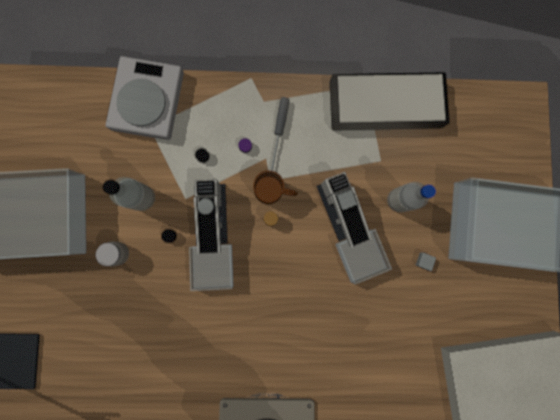

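View pics/wrist0.png

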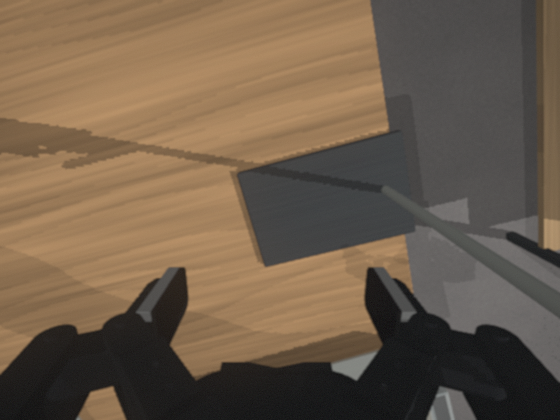

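The top view shows the round stand at about (207,235), with its key at (205,187) and the puck at (206,206). The square stand is at about (355,230). I'll zoom in to measure.

```bash
python3 - <<'E'
import cv2, numpy as np
c=np.load("pics/top0.npz")["color"][:,:,::-1]
a=cv2.resize(np.ascontiguousarray(c[170:300,170:250]),None,fx=6,fy=6,interpolation=cv2.INTER_CUBIC)
a=np.clip(a.astype(float)*1.6,0,255).astype(np.uint8)
cv2.imwrite("pics/topz.png",a[:600])
c=np.load("pics/scene0.npz")["color"][:,:,::-1]
a=cv2.resize(np.ascontiguousarray(c[185:280,310:400]),None,fx=6,fy=6,interpolation=cv2.INTER_CUBIC)
cv2.imwrite("pics/scenez.png",a)
E
```

```text
(no output)
```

View pics/topz.png

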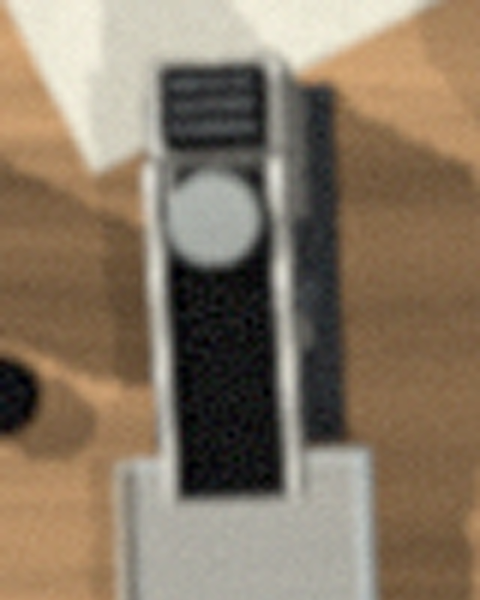

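View pics/scenez.png

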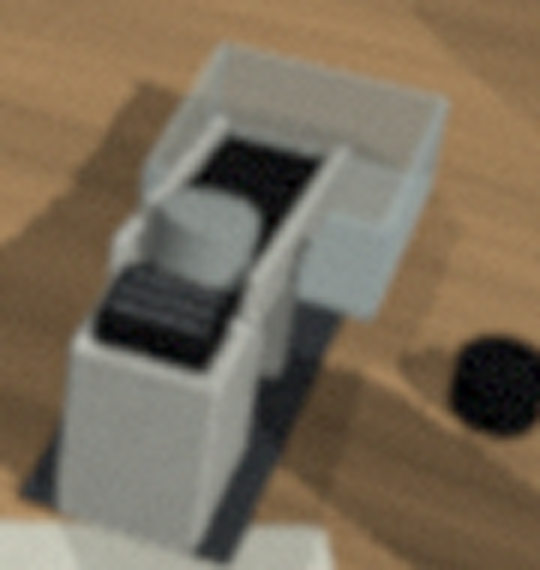

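```bash
cat > h.py <<'E'
import numpy as np
from scipy.spatial.transform import Rotation as R
def ray(c,uv,z):
    f=c["color"].shape[0]/2/np.tan(np.radians(float(c["vertical_fov"]))/2)
    E=np.array(c["extrinsics"]); d=E[:3,:3]@np.array([(uv[0]-c["cx"])/f,(uv[1]-c["cy"])/f,1.])
    o=E[:3,3]; return o+d*(z-o[2])/d[2]
def proj(c,p):
    f=c["color"].shape[0]/2/np.tan(np.radians(float(c["vertical_fov"]))/2)
    E=np.array(c["extrinsics"]); q=E[:3,:3].T@(np.array(p)-E[:3,3])
    return np.array([c["cx"]+f*q[0]/q[2],c["cy"]+f*q[1]/q[2]])
E
python3 - <<'E'
from h import *
c=dict(np.load("pics/top0.npz")); s=dict(np.load("pics/scene0.npz"))
T=lambda u,v:((u+.5)/6-.5+170,(v+.5)/6-.5+170)
S=lambda u,v:((u+.5)/6-.5+310,(v+.5)/6-.5+185)
for n,uv,z in [("key",(213,107),.093),("keyUL",(162,68),.093),("keyUR",(264,68),.093),("keyLL",(162,148),.093),("keyLR",(264,145),.093),
  ("puck",(214,218),.101),("endL",(180,495),.061),("endR",(282,494),.061)]:
    print(n,np.round(ray(c,T(*uv),z),4))
for n,uv,z in [("key UL",(145,265),.093),("key LL",(100,315),.093),("keyLR",(205,337),.093),("keyUR",(240,290),.093),("pucktop",(207,228),.101),("endL",(235,137),.061),("endR",(325,160),.061)]:
    print("S",n,np.round(ray(s,S(*uv),z),4))
E
```

```text
key [0.6211 0.1575 0.093 ]
keyUL [0.636 0.178 0.093]
keyUR [0.637  0.1381 0.093 ]
keyLL [0.6045 0.1767 0.093 ]
keyLR [0.6066 0.137  0.093 ]
puck [0.5768 0.1542 0.101 ]
endL [0.4689 0.1694 0.061 ]
endR [0.4701 0.129  0.061 ]
S key UL [0.6065 0.1437 0.093 ]
S key LL [0.6399 0.1412 0.093 ]
S keyLR [0.6328 0.1764 0.093 ]
S keyUR [0.6029 0.1774 0.093 ]
S pucktop [0.5857 0.1576 0.101 ]
S endL [0.4708 0.1292 0.061 ]
S endR [0.4678 0.1658 0.061 ]
```

```bash
python3 - <<'E'
from h import *
c=dict(np.load("pics/top0.npz")); s=dict(np.load("pics/scene0.npz"))
print("flask cap",ray(c,(112,187),.22),ray(s,(441,208),.22))
print("jar",ray(c,(110,254),.07),"mug",ray(c,(268,187),.085))
o=np.array([.5793,.1553]);y=np.radians(3.2);print("tcp xy at stand x=-8:",o-.008*np.array([np.cos(y),np.sin(y)]))
E
```

```text
flask cap [0.60137117 0.32571281 0.22      ] [0.61869521 0.33096904 0.22      ]
jar [0.46081911 0.37725774 0.07      ] mug [0.62675353 0.00946121 0.085     ]
tcp xy at stand x=-8: [0.57131247 0.15485343]
```

Call:
{"method": "servo_tool", "body": {"motion": [[[0, 0, -0.3, 0, 0, 1], [0, 0, -0.3, 0, 0, 1], [0, 0, -0.3, 0, 0, 1], [0, 0, -0.3, 0, 0, 1], [0, 0, -0.3, 0, 0, 1], [0, 0, 0, 0, 0, 1], [0, 0, 0, 0, 0, 1], [0, 0, 0, 0, 0, 1]]], "jaw": 0}}

```text
clock: 0.95
position: [0.1594, 0.6041, 0.479]
ee_rot: [0.957, 0.29, -0.002, 0.003]
ft_force: [-0.9, 0.8, -0.6]
grip_width: 1.001
```

Call:
{"method": "servo_tool", "body": {"motion": [[[0, 0, 0, 0, 0, 1], [0, 0, 0, 0, 0, 1], [0, 0, 0, 0, 0, 1], [0, 0, 0, 0, 0, 1], [0, 0, 0, 0, 0, 1], [0, 0, 0, 0, 0, 0.9], [0, 0, 0, 0, 0, 0]]]}}

```text
clock: 1.65
position: [0.1592, 0.604, 0.4766]
ee_rot: [1.0, 0.025, -0.001, 0.006]
ft_force: [0.0, 0.3, 0.3]
grip_width: 0.999
```

```bash
cat > go.py <<'E'
from h import *
from workcell import status
import sys
def rep(t,yaw):
    o=status.get_obs(); M=R.from_quat(o["ee_rot"]).as_matrix()
    t=np.array(t,float); d=M.T@(t-o["position"])
    y=np.radians(yaw); X=np.array([np.cos(y),np.sin(y),0]);Z=np.array([0,0,-1.])
    Rt=np.stack([X,np.cross(Z,X),Z],1)
    rv=R.from_matrix(M.T@Rt).as_rotvec()
    print("pos",o["position"].round(4),"shift units",(d/.05).round(3),"turn units",(np.degrees(rv)/5).round(3),"F",o["ft_force"].round(1),o["clock"])
    print("q",o["joint_pos"].round(2))
rep([float(a) for a in sys.argv[1:4]],float(sys.argv[4]))
E
python3 go.py .5713 .1549 .479 3.2
```

```text
pos [0.1592 0.604  0.4766] shift units [7.782 9.383 0.034] turn units [ 0.128  0.034 -0.066] F [0.  0.3 0.3] 1.65
q [-1.46  0.31  0.1   1.35 -0.03  1.5  -1.31]
```

Call:
{"method": "servo_tool", "body": {"motion": [[[0.3, 0.36, 0, 0.06, 0, -0.03], [0.6, 0.72, 0, 0.06, 0.03, -0.03], [0.6, 0.72, 0, 0, 0, 0], [0.6, 0.72, 0, 0, 0, 0], [0.6, 0.72, 0, 0, 0, 0], [0.6, 0.72, 0, 0, 0, 0], [0.6, 0.72, 0, 0, 0, 0], [0.6, 0.72, 0, 0, 0, 0], [0.6, 0.72, 0, 0, 0, 0], [0.6, 0.72, 0, 0, 0, 0], [0.6, 0.72, 0, 0, 0, 0], [0.3, 0.36, 0, 0, 0, 0]]]}}

```text
clock: 2.85
position: [0.5255, 0.2207, 0.4743]
ee_rot: [0.999, 0.049, -0.001, 0.001]
ft_force: [-0.9, 0.9, 0.2]
grip_width: 0.997
```

```bash
python3 go.py .5713 .1549 .40 3.2
```

```text
pos [0.5255 0.2207 0.4743] shift units [0.785 1.398 1.486] turn units [0.018 0.023 0.49 ] F [-0.9  0.9  0.2] 2.85
q [-0.88  0.19  0.47  1.52 -0.08  1.46 -0.31]
```

Call:
{"method": "servo_tool", "body": {"motion": [[[0.3, 0.5, 0, 0, 0, 0.2], [0.3, 0.5, 0, 0, 0, 0.2], [0.2, 0.4, 0.3, 0, 0, 0.1], [0, 0, 0.5, 0, 0, 0], [0, 0, 0.4, 0, 0, 0], [0, 0, 0, 0, 0, 0]]]}}

```text
clock: 3.45
position: [0.5754, 0.1456, 0.4122]
ee_rot: [1.0, 0.03, -0.0, 0.002]
ft_force: [-0.0, -0.4, 0.4]
grip_width: 1.004
```

```bash
python3 go.py .5713 .1549 .32 3.2; python3 - <<'E'
from workcell import cams
import cv2, numpy as np
for n in ["wrist","scene"]:
    c=cams.camera(n); cv2.imwrite(f"pics/{n}1.png",c["color"][:,:,::-1]); np.savez(f"pics/{n}1.npz",**c)
E
```

```text
pos [0.5754 0.1456 0.4122] shift units [-0.068 -0.198  1.843] turn units [0.046 0.011 0.057] F [-0.  -0.4  0.4] 3.45
q [-0.75  0.27  0.52  1.56 -0.14  1.34 -0.16]
```

View pics/wrist1.png

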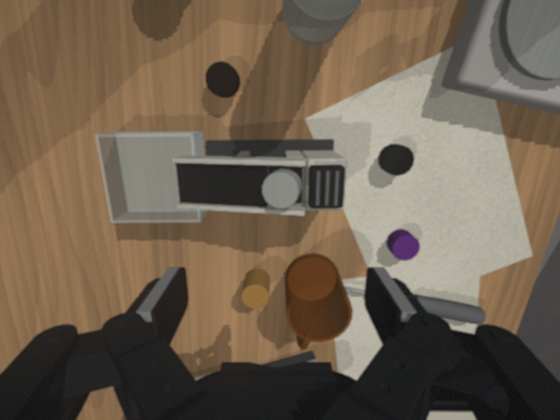

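View pics/scene1.png

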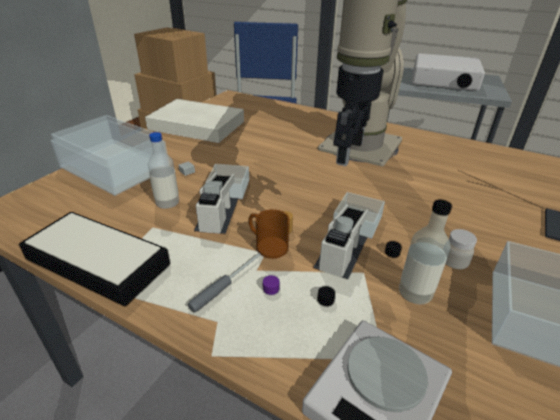

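```bash
python3 - <<'E'
from h import *
c=dict(np.load("pics/wrist1.npz"))
print(c["extrinsics"].round(3))
for n,uv,z in [("keyTL",(309,165),.093),("keyTR",(345,166),.093),("keyBL",(309,207),.093),("keyBR",(343,208),.093),("puck",(281,189),.101),("endT",(178,165),.061),("endB",(178,205),.061)]:
    print(n,ray(c,uv,z).round(4))
# where do the fingertips at open project?
from workcell import status
o=status.get_obs();M=R.from_quat(o["ee_rot"]).as_matrix()
for x in(-.0425,.0425): print(proj(c,o["position"]+M@[x,0,.16]))
E
```

```text
[[ 0.998  0.057  0.019  0.571]
 [ 0.06  -0.952 -0.302  0.221]
 [ 0.001  0.302 -0.953  0.38 ]
 [ 0.     0.     0.     1.   ]]
keyTL [0.6053 0.1785 0.093 ]
keyTR [0.6393 0.1795 0.093 ]
keyBL [0.6091 0.1373 0.093 ]
keyBR [0.6427 0.1383 0.093 ]
puck [0.5802 0.1556 0.101 ]
endT [0.4721 0.1656 0.061 ]
endB [0.4705 0.1218 0.061 ]
[185.60405824 284.77188666]
[367.74934968 284.75558188]
```

The wrist view agrees with the top view to about 3 mm. The key is near (0.622, 0.158) and the yaw is about 3.3°. I'll centre and lower partway.

Call:
{"method": "servo_tool", "body": {"motion": [[[-0.06, -0.19, 0.4, 0.04, 0, 0.04], [0, 0, 0.5, 0, 0, 0], [0, 0, 0.5, 0, 0, 0], [0, 0, 0.5, 0, 0, 0], [0, 0, 0.3, 0, 0, 0], [0, 0, 0, 0, 0, 0]]]}}

```text
clock: 4.15
position: [0.5749, 0.1594, 0.311]
ee_rot: [0.999, 0.033, 0.007, -0.004]
ft_force: [-0.1, -0.2, -0.7]
grip_width: 1.002
```

```bash
python3 go.py .5725 .1551 .27 3.3
```

```text
pos [0.5749 0.1594 0.311 ] shift units [-0.066  0.087  0.818] turn units [-0.082 -0.171  0.106] F [-0.1 -0.2 -0.7] 4.15
q [-0.75  0.35  0.5   1.69 -0.19  1.13 -0.14]
```

Call:
{"method": "servo_tool", "body": {"motion": [[[-0.06, 0.09, 0.2, -0.08, -0.17, 0.1], [0, 0, 0.2, 0, 0, 0], [0, 0, 0, 0, 0, 0]]]}}

```text
clock: 4.45
position: [0.5732, 0.1549, 0.2927]
ee_rot: [1.0, 0.029, 0.001, -0.001]
ft_force: [-0.1, -0.1, -0.3]
grip_width: 1.005
```

```bash
python3 go.py .5725 .1551 .27 3.3; python3 - <<'E'
from workcell import cams
import cv2, numpy as np
for n in ["wrist","scene","top"]:
    c=cams.camera(n); cv2.imwrite(f"pics/{n}2.png",c["color"][:,:,::-1]); np.savez(f"pics/{n}2.npz",**c)
    if n=="scene":
        a=cv2.resize(np.ascontiguousarray(c["color"][100:270,290:410,::-1]),None,fx=3.5,fy=3.5,interpolation=cv2.INTER_CUBIC); cv2.imwrite("pics/scene2z.png",a)
E
```

```text
pos [0.5732 0.1549 0.2927] shift units [-0.015 -0.005  0.454] turn units [-0.013 -0.031  0.009] F [-0.1 -0.1 -0.3] 4.45
q [-0.74  0.37  0.49  1.71 -0.19  1.11 -0.13]
```

View pics/scene2z.png

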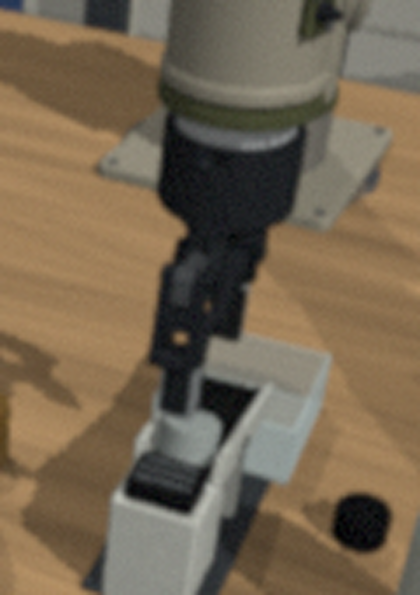

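View pics/wrist2.png

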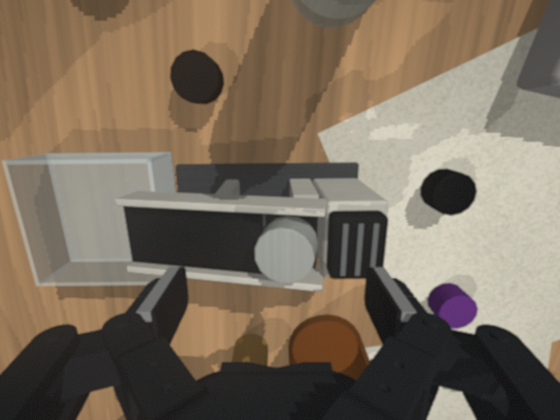

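```bash
python3 - <<'E'
from h import *
from workcell import status
c=dict(np.load("pics/scene2.npz"));w=dict(np.load("pics/wrist2.npz"));o=status.get_obs();M=R.from_quat(o["ee_rot"]).as_matrix()
Z=lambda p:((proj(c,p)+.5-[290,100])*3.5).round(0)
for n,l in [("pad",.0425),("mid",.05),("back",.057)]:
  for yy in (-.011,.011):
    print(n,yy,Z(o["position"]+M@[l,yy,.160]), proj(w,o["position"]+M@[l,yy,.160]).round(0), proj(w,o["position"]+M@[-l,yy,.160]).round(0))
print("key",Z([.622,.158,.093]),proj(w,[.622,.158,.093]))
for p in [(309,165)]: pass
for n,uv,z in [("keyTL",(332,212),.093),("keyTR",(387,212),.093),("keyBL",(328,277),.093),("keyBR",(383,277),.093),("puck",(286,250),.101),("endT",(126,207),.061),("endB",(131,265),.061)]:
    print(n,ray(w,uv,z).round(4))
E
python3 - <<'E'
import cv2
a=cv2.imread("pics/wrist2.png")[150:380,100:460]
cv2.imwrite("pics/wrist2z.png",cv2.resize(a,None,fx=2.2,fy=2.2,interpolation=cv2.INTER_CUBIC))
E
```

```text
pad -0.011 [196. 418.] [368. 263.] [184. 263.]
pad 0.011 [159. 408.] [364. 304.] [188. 305.]
mid -0.011 [192. 425.] [384. 263.] [167. 263.]
mid 0.011 [155. 414.] [379. 304.] [172. 305.]
back -0.011 [188. 432.] [399. 263.] [152. 263.]
back 0.011 [151. 421.] [394. 304.] [158. 305.]
key [167. 474.] [355.1760541  248.31507784]
keyTL [0.6055 0.18   0.093 ]
keyTR [0.6373 0.1817 0.093 ]
keyBL [0.6078 0.1379 0.093 ]
keyBR [0.6419 0.1397 0.093 ]
puck [0.58   0.1582 0.101 ]
endT [0.4714 0.1661 0.061 ]
endB [0.4711 0.1222 0.061 ]
```

View pics/wrist2z.png

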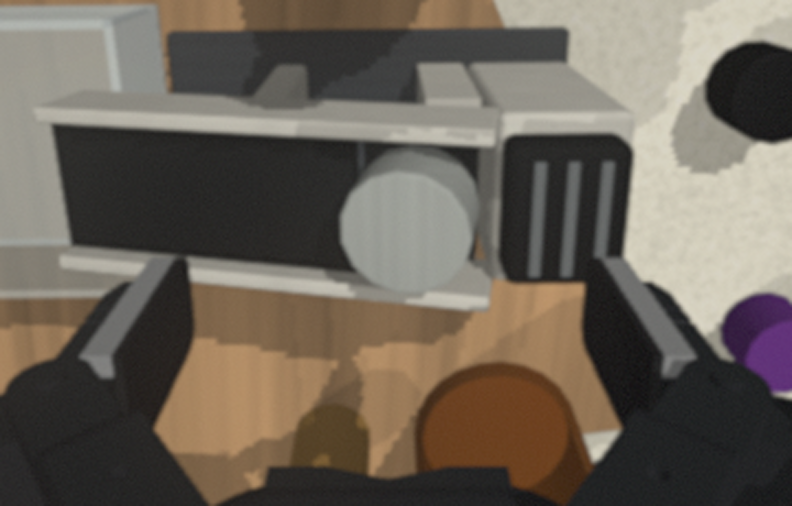

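Call:
{"method": "servo_tool", "body": {"motion": [[[0.07, -0.04, 0.2, -0.01, -0.03, 0], [0, 0, 0.2, 0, 0, 0], [0, 0, 0.1, 0, 0, 0], [0, 0, 0, 0, 0, 0]]]}}

```text
clock: 5.0
position: [0.5776, 0.1575, 0.2673]
ee_rot: [1.0, 0.029, 0.001, -0.001]
ft_force: [0.0, -0.1, 0.9]
grip_width: 1.002
```

```bash
python3 go.py .577 .157 .253 3.3; python3 - <<'E'
from workcell import cams
import cv2, numpy as np
for n in ["wrist","scene"]:
    c=cams.camera(n); np.savez(f"pics/{n}3.npz",**c); im=c["color"][:,:,::-1]
    a=im[150:270,310:390] if n=="scene" else im[150:380,100:460]
    k=5 if n=="scene" else 2.2
    cv2.imwrite(f"pics/{n}3z.png",cv2.resize(np.ascontiguousarray(a),None,fx=k,fy=k,interpolation=cv2.INTER_CUBIC))
E
```

```text
pos [0.5776 0.1575 0.2673] shift units [-0.012  0.01   0.286] turn units [-0.014 -0.028  0.011] F [ 0.  -0.1  0.9] 5.0
q [-0.73  0.41  0.48  1.72 -0.22  1.06 -0.12]
```

View pics/scene3z.png

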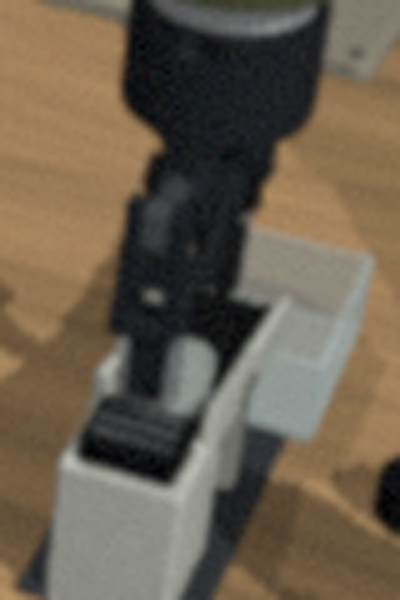

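View pics/wrist3z.png

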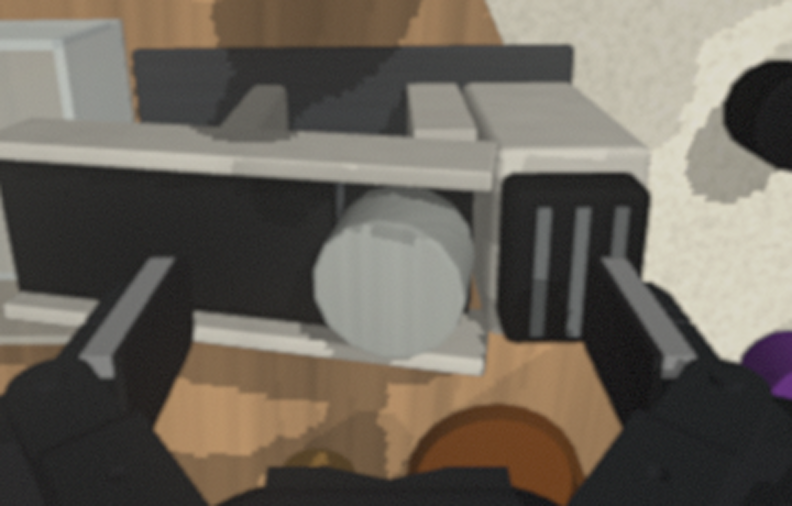

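The fingers line up: one tip is over the key and the other is over the mid-width of the slide. I'll go down to contact.

Call:
{"method": "servo_tool", "body": {"motion": [[[0, 0, 0.1, -0.01, -0.03, 0], [0, 0, 0.1, 0, 0, 0], [0, 0, 0.06, 0, 0, 0], [0, 0, 0, 0, 0, 0]]]}}

```text
clock: 5.5
position: [0.5779, 0.1575, 0.2546]
ee_rot: [1.0, 0.029, 0.001, -0.001]
ft_force: [0.0, 1.0, -0.8]
grip_width: 1.003
```

```bash
python3 go.py .577 .157 .243 3.3
```

```text
pos [0.5779 0.1575 0.2546] shift units [-0.019  0.009  0.232] turn units [-0.011 -0.016  0.009] F [ 0.   1.  -0.8] 5.5
q [-0.73  0.43  0.48  1.72 -0.22  1.04 -0.11]
```

Call:
{"method": "servo_tool", "body": {"motion": [[[0, 0, 0.06, 0, 0, 0], [0, 0, 0.04, 0, 0, 0], [0, 0, 0, 0, 0, 0]]]}}

```text
clock: 5.8
position: [0.5782, 0.1574, 0.2502]
ee_rot: [1.0, 0.029, 0.001, -0.001]
ft_force: [-2.8, -0.9, 5.5]
grip_width: 0.999
```

```bash
python3 go.py .577 .157 .243 3.3
```

```text
pos [0.5782 0.1574 0.2502] shift units [-0.024  0.008  0.144] turn units [-0.018 -0.026  0.008] F [-2.8 -0.9  5.5] 5.8
q [-0.72  0.43  0.48  1.73 -0.23  1.03 -0.11]
```

```bash
cat > look.py <<'E'
from workcell import cams
import cv2, numpy as np, sys
i=sys.argv[1]
for n in ["wrist","scene"]:
    c=cams.camera(n); np.savez(f"pics/{n}{i}.npz",**c); im=c["color"][:,:,::-1]
    a=im[150:270,310:390] if n=="scene" else im[150:380,100:460]
    k=5 if n=="scene" else 2.2
    cv2.imwrite(f"pics/{n}{i}z.png",cv2.resize(np.ascontiguousarray(a),None,fx=k,fy=k,interpolation=cv2.INTER_CUBIC))
E
python3 look.py 4
```

```text
(no output)
```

View pics/wrist4z.png

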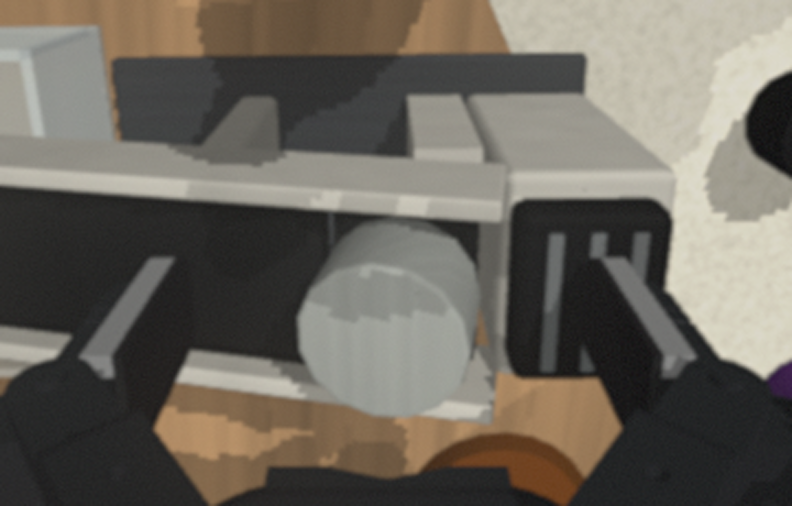

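View pics/scene4z.png

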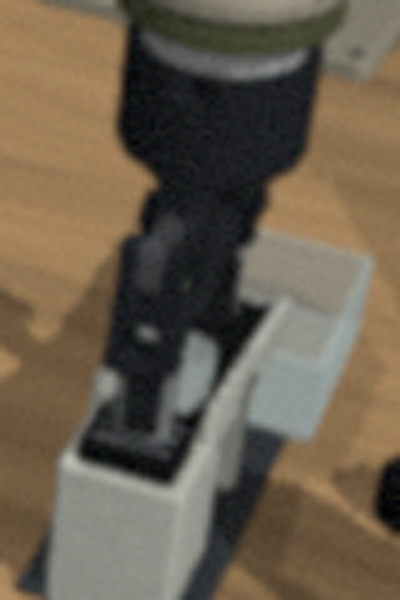

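The finger is on the middle of the key and the other tip is inside the slide, clear of the guides. Now pressing down.

Call:
{"method": "servo_tool", "body": {"motion": [[[-0.01, 0, 0.08, 0, -0.02, 0], [0, 0, 0.08, 0, 0, 0], [0, 0, 0.06, 0, 0, 0], [0, 0, 0.04, 0, 0, 0]]]}}

```text
clock: 6.3
position: [0.5785, 0.157, 0.2429]
ee_rot: [1.0, 0.029, 0.001, -0.002]
ft_force: [-18.5, -2.9, 27.4]
grip_width: 0.999
```

```bash
python3 go.py .577 .157 .243 3.3; python3 look.py 5
```

```text
pos [0.5785 0.157  0.2429] shift units [-0.029 -0.001 -0.003] turn units [-0.055 -0.032 -0.002] F [-18.5  -2.9  27.4] 6.3
q [-0.72  0.44  0.47  1.73 -0.24  1.02 -0.1 ]
```

View pics/wrist5z.png

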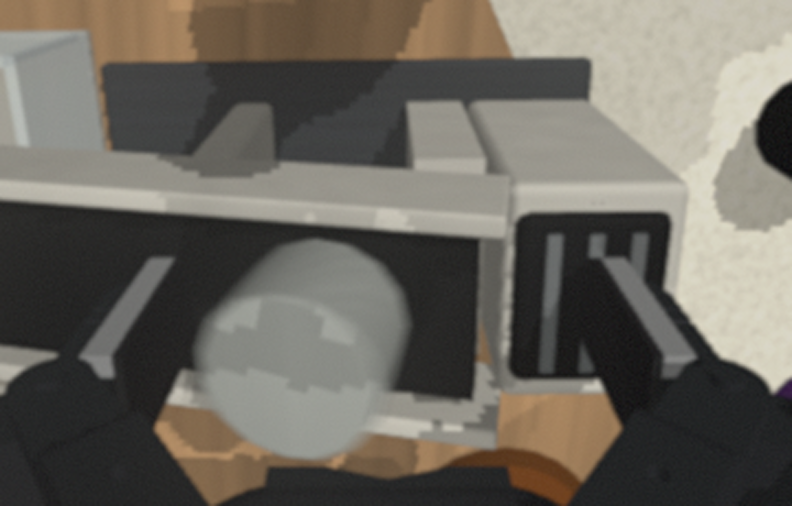

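The puck has popped out and lies against the slide finger, and the key is at its stop at about 27 N. I'll ease the excess push slightly.

Call:
{"method": "servo_tool", "body": {"motion": [[[-0.01, 0, 0.03, 0, 0, 0], [-0.01, 0, 0.03, 0, 0, 0]]]}}

```text
clock: 6.6
position: [0.5779, 0.1567, 0.2431]
ee_rot: [1.0, 0.028, 0.002, -0.003]
ft_force: [-5.7, -1.5, 11.9]
grip_width: 0.999
```

```bash
python3 go.py .577 .157 .243 3.3; python3 look.py 6;python3 go.py .577 .157 .243 3.3
```

```text
pos [0.5779 0.1567 0.2431] shift units [-0.018 -0.007  0.001] turn units [-0.078 -0.058 -0.008] F [-5.7 -1.5 11.9] 6.6
q [-0.72  0.44  0.47  1.73 -0.24  1.02 -0.1 ]
pos [0.5779 0.1567 0.243 ] shift units [-0.018 -0.007 -0.   ] turn units [-0.077 -0.057 -0.009] F [-6.  -1.4 15.1] 6.7
q [-0.72  0.44  0.47  1.73 -0.24  1.02 -0.1 ]
```

View pics/wrist6z.png

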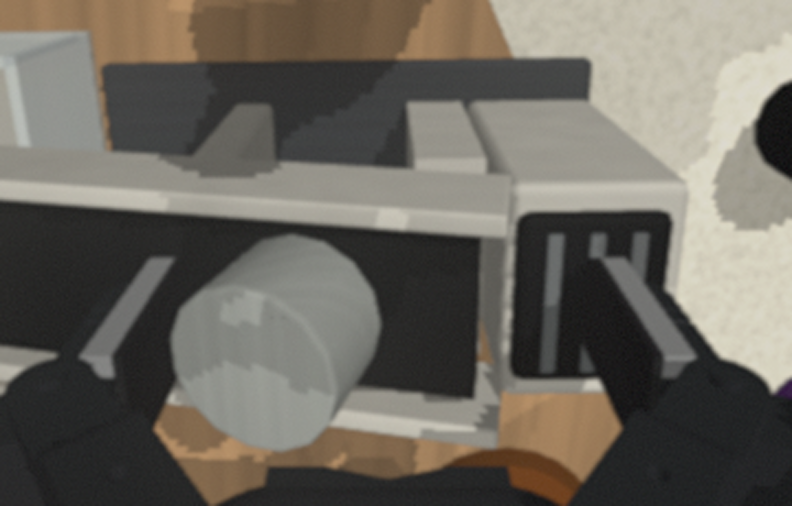

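View pics/scene6z.png

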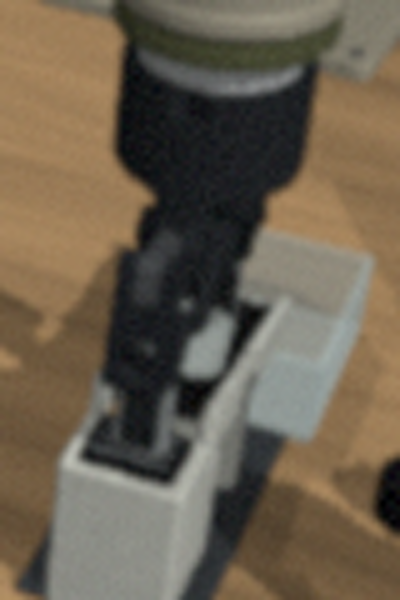

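```bash
python3 look.py 7; python3 look.py 8; python3 look.py 9; python3 go.py .577 .157 .243 3.3; python3 - <<'E'
import numpy as np,cv2
from h import *
a,b,d=[dict(np.load(f"pics/wrist{i}.npz")) for i in (6,7,9)]
for p,q in((a,b),(b,d)):
    D=np.abs(p["color"].astype(int)-q["color"]).max(2); print(D.max(),(D>40).sum(), np.argwhere(D>40).mean(0) if (D>40).any() else "")
T=np.eye(4)
# puck top centre approx zoom (252,368)
uv=(252/2.2+100,368/2.2+150)
for z in(.093,.096,.099): print(z,ray(d,uv,z))
E
```

```text
pos [0.5779 0.1567 0.243 ] shift units [-0.018 -0.007  0.   ] turn units [-0.077 -0.056 -0.009] F [-6.3 -1.3 15. ] 7.0
q [-0.72  0.44  0.47  1.73 -0.24  1.02 -0.1 ]
19 0 
18 0 
0.093 [0.55199002 0.14465437 0.093     ]
0.096 [0.55255222 0.1468635  0.096     ]
0.099 [0.55311443 0.14907262 0.099     ]
```

View pics/wrist9z.png

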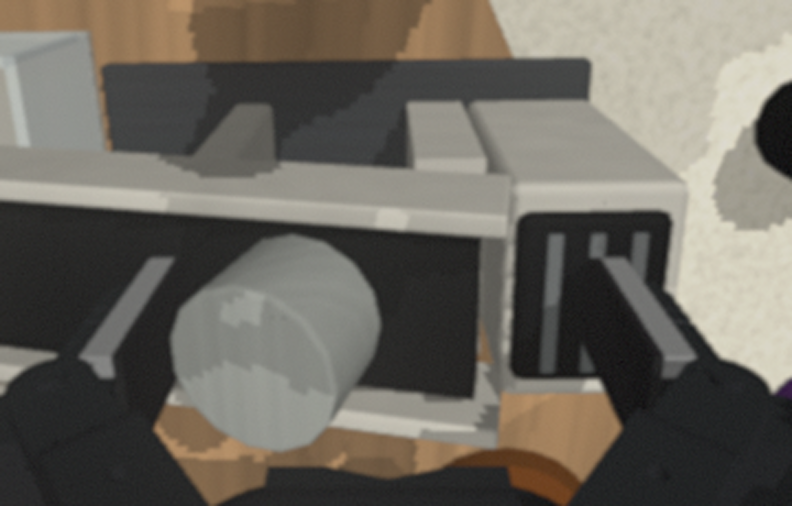

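```bash
python3 -c "
from workcell import order,status
print(order.hand_in()); print(status.get_obs()['ft_force'])"
```

```text
the job is handed in; nothing more can be done
None
the job is handed in; nothing more can be done
```

The round stand's key is held right down by one open finger. The puck popped out, slid about 28 mm downhill and is stopped by the other finger in the slide. I handed the job in at about 7 s on the robot's clock; no verdict was reported.

**Key:** The fingertip went down about 10 mm from first contact. Its height then stayed the same (TCP z 0.243 m) whether it pushed with 12 or 27 N, so the key is at its stop. I eased the push and handed in at a steady 15 N or so, with about 6 N sideways. The highest reading was 27 N down with 18 N sideways, when the key reached its stop.

**Puck:** Wrist pictures over the last 0.3 s showed no movement. Its position matches contact with the finger, but the touch was judged only by eye in the wrist view and from that position. Nothing was gripped.

**Disagreements:** The top, scene and wrist views placed the key and puck 3 to 5 mm apart in places, the puck up to 9 mm in the scene view, so I used averages. I did not take a final picture of the square stand or the other objects. The arm stayed clear of them, and the wrist sensor felt nothing before the key.

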